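# Set the tape length to the third click and feed

### The arm

A 6-joint arm with a two-finger parallel gripper is mounted at the origin on the work surface. World frame = base frame: x ahead of the robot, y to its left, z up, the work surface at z = 0. Lengths are in mm, angles in rad, forces in N, time in s.
With the tool pointing down it reaches from about 350 to 775 mm from the base axis. Payload 7.3 kg.
Tool frame: the origin (TCP) lies between the finger pads; the fingertips stand bot.tips_ahead ahead of it and the grasp point (between the pads) lies 6 mm ahead of it (bot.tips_ahead is the distance from the TCP to the fingertips, in mm); z points along the fingers, y is the line along which they close (so a half turn about z gives the same grasp; the last joint's range is limited). The gripper opens to 92 mm and grips with 3 to 60 N. Pads are 19 mm wide; open, the fingers measure 130 mm over their backs; the gripper's body (75 mm by 190 mm) begins 47 mm behind the grasp point.
Start: joints at [1.158, 0.342, 1.524, -0, 1.275, -0.146], TCP at [138.399, 506.45, 211.841] pointing down, gripper open.
Joint ranges: [-2.53, 2.53], [-0.77, 2.02], [0.04, 2.7], [-1, 4.14], [0.28, 2.66], [-3.11, 3.11]. Speed limits (rad/s): [2.57, 2.57, 3.14, 3.14, 3.14, 3.14].

### API

Orientations are given as [roll, pitch, yaw] about the fixed x, y, z axes, in that order (R = Rz(yaw) Ry(pitch) Rx(roll)).
In Python, from plant import bot gives the robot as it stands. The module is installed in compiled form; this text tells all that it offers.
- The arm moves only by the tool step_arm, never from a script. Its argument "targets" is one flat list of numbers, 7 for each row, row after row: the opening, from 0 (shut) to 1 (fully open), then the shift along the tool's x, y, z each as a share of 100 mm, from -1 to 1, then the turn, a rotation vector about the tool's x, y, z each as a share of pi/4 rad, from -1 to 1. A call has 1 to 20 rows; each row is the pose to reach, as a shift and turn from the pose commanded when the call began, along the tool's axes at that moment; what a row does not reach only later rows make up. A row lasts 1/8 s, in which the tool goes at most 62.5 mm and 10.7 degrees, less where a joint would pass 70% of its speed; a pose out of reach is approached as far as the arm can. A call with a number of a shift or a turn outside -1 to 1 is refused whole. A call with a gripper value outside its range is refused whole. The fingers move at their own pace and stop on an object; the grip force is fixed at half the most. Time passes only in rows, so rows that repeat a pose let the fingers close. It gives the time, the measured TCP pose, the force, the opening and the grip force at its end, in the units of the state.
- bot.get_obs(): the state, without advancing time (a new reading comes with each control period).
- bot.capture(name): name is "scene" or "top" or "wrist"; returns (picture, depth): 400x640x3 uint8, blue, green, red; 400x640 float32, mm along the optical axis (not along the pixel's ray), 0 where there is no reading.
- bot.camera_info(name): a dict with "fx", "fy", "cx", "cy" (pixels), "camera_from_world" (4x4, takes a point from world to camera coordinates); the wrist camera has in their place "hand_eye" (4x4, takes a point from camera to tool coordinates, whose origin is the TCP and whose axes are the flange's). Camera axes: x right, y down, z forward; pixel columns grow to the right and rows downward; lengths in mm; the calibration is good to about 2 mm. A picture is of the moment at which its call begins: read the wrist's pose just before it. camera_info takes no time and is no camera call.
- bot.close_job(): hands the job in; it is judged then, once.
The state is a dict: "time": time; "joint_positions": joint angles; "dq": joint speeds; "tau": joint torques, N m; "tool_pos": TCP position; "tcp_rot": TCP orientation; "contact_force": force on the tool from outside, world axes, zero at the start; "moment": the same for the moment, N m; "grip_width": finger opening in mm; "finger_force": force on a finger pad.
Only numpy, scipy, OpenCV 4.12 (cv2) and the standard library are available. Lean on these libraries where they do the work, as an engineer would, in place of code of your own. Each camera call takes 0.05 s, during which the arm holds its last target. There are 200 camera calls.

### The job

On the tape dispenser, push the orange length lever with a fingertip all the way back to its home stop at the red mark, then push it towards the roll click by click and leave it seated in the third click from home, never going past it. Only then press the green feed button fully down and let it spring up again. Only push and press: do not take the lever between the fingers, and leave everything else on the bench where it stands.

Things in the scene. Friction and masses are not known exactly. Their poses are not given: they have to be found in the camera images.
- dispenser: Tape dispenser bolted to the bench, 170 mm (x) by 335 mm (y). Origin: centre of underside; z up, y along it towards the roll, x away from the robot's side. y -165 to +70 mm: grey flat deck, top at z = 70 mm; y +70 to +170: blue hood with brown roll, up to z = 140. The lever slot runs along y at x = +35; home at y = -115 (red mark), then a black mark at each click, 16 mm apart.
- lever (a joint): Orange lever along its slot, m: 0 = home stop, grows towards the roll (dispenser +y), far stop 0.080. Sprung notch every 0.016: first click 0.016, second 0.032, third 0.048, fourth 0.064. Starts in the first or second. Leaving a notch takes about 7 N, falling towards the hump half-way; past it the lever runs by itself, ahead of the finger, into the next notch and stays.
- lever_top (a point): Centre of the top face of the orange lever, an upright paddle 12 mm thick along its travel (dispenser y), 34 mm wide (dispenser x), top 40 mm above the deck, lower edge 6 mm above the deck. Moves with the lever; axes those of the dispenser.
- feed (a joint): Travel of the green feed button, m: 0 = up, 0.006 = fully down (vertical, about 4 N, springs back).
- feed_top (a point): Centre of the top of the green round feed button, 26 mm across, 22 mm above the deck when up, at x = -45, y = -20 mm in the dispenser frame; moves down with the button.
- pot_mid (a point): Bystander: middle of a small blue jar with black cap, 30 mm across, 50 mm tall, standing on the dispenser's deck near its right front corner (dispenser x about -55, y about -125 mm). Loose, leave alone.
- carton_mid (a point): Bystander: middle of a brown carton 90 x 130 x 75 mm behind the dispenser. Loose, leave alone.
- roll_mid (a point): Bystander: middle of a spare brown tape roll lying flat behind the dispenser, 100 mm across, 60 mm tall. Loose, leave alone.
- flask_mid (a point): Bystander: middle of a black bottle with blue label, 64 mm across, 125 mm tall, to the right of the dispenser. Loose, leave alone.
- tub_mid (a point): Bystander: middle of a white tub, 84 mm across, 85 mm tall, right of the dispenser on the robot's side. Loose, leave alone.
- screwdriver_mid (a point): Bystander: middle of a screwdriver with green handle, 190 mm long, 26 mm thick, lying in front of the dispenser. Loose, leave alone.

How it is judged (in metres and radians):
On the way, in this order (a step that is already met when the one before it is completed fails the run):
1. the lever is pushed back to its home stop (value of joint lever below 0.004 m), for 0.2 s.
2. the lever is at rest in the third click (value of joint lever between 0.043 and 0.053 m and velocity of joint lever between -0.01 and 0.01 m/s), for 0.3 s.
3. the feed button is pressed fully down (value of joint feed above 0.005 m).
At the end, for the whole second after the job is handed in: The lever rests in the third click (48 mm from home, within 5 mm), the feed button is up again (within 1 mm), and no loose thing is more than 20 mm from where it stood (value of joint lever between 0.043 and 0.053 m and velocity of joint lever between -0.005 and 0.005 m/s and value of joint feed below 0.001 m and distance of each of pot_mid, carton_mid, roll_mid, flask_mid, tub_mid, screwdriver_mid from where it was at the start of the episode below 0.02 m); the robot touches nothing.
It fails at once if the lever goes past the third click (more than 56 mm from home) (value of joint lever above 0.056 m).
It fails at once if the feed button is pressed (over 3 mm) while the lever is not in the third click (value of joint feed above 0.003 m and not (value of joint lever between 0.043 and 0.053 m)).
It fails at once if the lever is taken between the fingers (fingers touch it with the grasp point over its middle, within 10 mm, and less than 12 mm above its top) (horizontal distance between the grasp point and lever_top below 0.01 m and z of the grasp point in the frame of lever_top below 0.012 m and contact force between the fingers and lever above 0.5 N).
It fails at once if a loose thing is moved, lifted or carried by more than 20 mm (distance of any of pot_mid, carton_mid, roll_mid, flask_mid, tub_mid, screwdriver_mid from where it was at the start of the episode above 0.02 m).
It also fails if it takes over 67 s, if anything falls off the work surface, if the arm or the gripper's body presses on something with over 40 N, if the wrist force passes 120 N, or if a joint passes its speed limit or range.

## Working session

There is one attempt and no reset: what is moved stays moved. The work goes in short steps, Python scripts to look and compute and a tool call to move; the robot and the scene stay as the last step left them, time stands still between calls to the robot, and variables do not carry over. Pictures are saved under pics/ and viewed, at most 10 in all, crops included, and the job is handed in when it is done.

Besides the shell and the picture viewer there is one more tool, called after "Request:" as name(argument=value, ...) on one line, values as JSON. step_arm: Moves the arm, as the interface text tells. Shift numbers are shares of 100 mm and turn numbers shares of pi/4 rad, none past 1 either way. Its arguments: {"type":"object","properties":{"targets":{"type":"array"}},"required":["targets"]}

```bash
mkdir -p pics; cat > h.py <<'E'
import numpy as np, cv2
from plant import bot
def cap(n):
    im,d=bot.capture(n); np.savez(''+n+'.npz',im=im,d=d); return im,d
def cloud(n,d):
    c=bot.camera_info(n); v,u=np.mgrid[0:400,0:640]
    P=np.stack([(u-c['cx'])/c['fx']*d,(v-c['cy'])/c['fy']*d,d,np.ones_like(d)],-1)
    return (P@np.linalg.inv(c['camera_from_world']).T)[...,:3]
E
python3 - <<'E'
from h import *
o=bot.get_obs();print({k:np.round(v,3) for k,v in o.items()},bot.tips_ahead)
a,d=cap('scene');b,d2=cap('top')
cv2.imwrite('pics/a.png',a);cv2.imwrite('pics/b.png',b)
for n,im,dd in (('scene',a,d),('top',b,d2)):
    W=cloud(n,dd);h=cv2.cvtColor(im,cv2.COLOR_BGR2HSV)
    for nm,lo,hi in (('orange',(8,150,120),(20,255,255)),('green',(45,100,60),(85,255,255)),('red',(0,150,90),(5,255,255))):
        m=(cv2.inRange(h,lo,hi)>0)
        k,l,s,c=cv2.connectedComponentsWithStats(m.astype(np.uint8))
        for i in range(1,k):
            if s[i,4]>15:
                q=W[(l==i)&(dd>0)];print(n,nm,s[i],c[i].round(),np.median(q,0).round(1),q.min(0).round(),q.max(0).round())
E
```

```text
{'time': np.float64(0.0), 'joint_positions': array([ 1.158,  0.343,  1.525,  0.   ,  1.275, -0.146]), 'dq': array([-0.   ,  0.001, -0.   ,  0.002,  0.001,  0.001]), 'tau': array([ 1.0000e-03, -4.3123e+01, -2.4422e+01,  7.2000e-02,  5.6000e-02,
       -0.0000e+00]), 'tool_pos': array([138.211, 506.036, 211.152]), 'tcp_rot': array([-3.14 , -0.   ,  2.875]), 'contact_force': array([ 0.29 , -0.081, -0.361]), 'moment': array([ 0.055,  0.   , -0.001]), 'finger_force': np.float64(0.0), 'grip_width': np.float64(91.54)} 25.0
scene orange [251 191  11  11  60] [256. 196.] [ 639.  -104.5  108.4] [ 625. -113.  103.] [654. -97. 111.]
scene green [326 171  31  17 254] [341. 179.] [422.6 -76.5  21.7] [ 406. -116.   12.] [494.  24. 125.]
scene green [305 184  13   9  86] [311. 188.] [539.2 -56.8  90.3] [519. -69.  79.] [549. -46.  93.]
scene green [ 72 232  28  19 249] [ 86. 241.] [ 915.3 -338.6   18.3] [ 889. -372.    1.] [ 941. -327.   21.]
scene green [ 45 248  22  23 263] [ 55. 259.] [ 975.9 -338.8   18.8] [ 952. -381.    2.] [ 999. -318.   22.]
scene green [ 94 262  28  15 284] [108. 269.] [ 91
[... 1324 characters left out ...]
461.  20.] [ 973.7 -341.2   19.9] [ 951. -366.    2.] [ 997. -319.   25.]
top green [364  15  22  12 195] [374.  21.] [ 973.9 -141.    19.7] [ 961. -169.    4.] [ 994. -117.   23.]
top green [457  35  11  17 155] [462.  43.] [ 918.1 -340.5   20.1] [ 898. -359.    3.] [ 940. -329.   23.]
top green [408  37  22  15 190] [419.  45.] [ 914.7 -242.1   19.7] [ 899. -266.    1.] [ 934. -217.   24.]
top green [364  38  22  15 194] [374.  45.] [ 914.8 -139.8   20. ] [ 877. -165.    1.] [ 935. -117.   60.]
top green [336 203  14  13 143] [343. 209.] [534.9 -60.7  91.7] [523. -73.  79.] [547. -47.  96.]
top green [327 258  43  18 402] [348. 267.] [415.1 -74.5  24.2] [ 398. -119.   19.] [434. -29.  31.]
```

View pics/a.png

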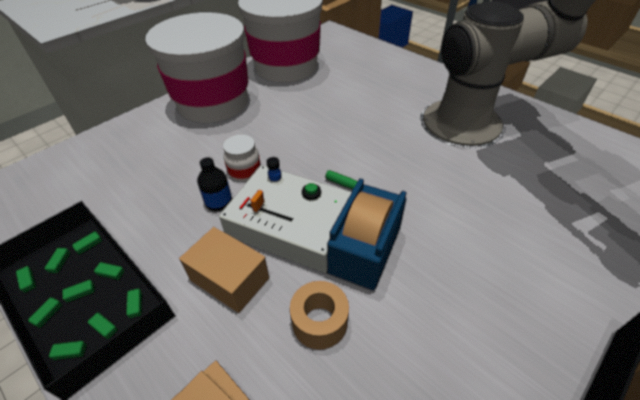

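View pics/b.png

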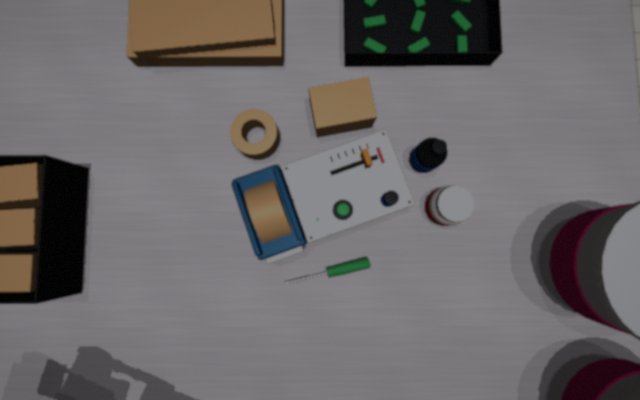

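```bash
cat > m.py <<'E'
from h import *
from scipy.optimize import minimize
R={}
for n in('scene','top'):
    z=np.load(n+'.npz');W=cloud(n,z['d']);h=cv2.cvtColor(z['im'],cv2.COLOR_BGR2HSV)
    q=(abs(W[...,2]-72)<6)&(h[...,1]<60)&(h[...,2]>90)&(abs(W[...,0]-580)<140)&(abs(W[...,1]+60)<140)
    k,l,s,c=cv2.connectedComponentsWithStats(q.astype(np.uint8));i=1+s[1:,4].argmax()
    P=W[l==i];r=cv2.minAreaRect(P[:,:2].astype(np.float32));print(n,r,np.median(P[:,2]))
    print(cv2.boxPoints(r).round(1).tolist())
    lo=cv2.inRange(h,(8,150,120),(20,255,255))>0
    near=(abs(W[...,0]-637)<40)&(abs(W[...,1]+106)<30)
    L=W[lo&near&(W[...,2]>105)]
    G=W[(cv2.inRange(h,(45,100,60),(85,255,255))>0)&(abs(W[...,0]-537)<25)&(abs(W[...,1]+60)<25)&(W[...,2]>88)]
    rd=W[((cv2.inRange(h,(0,120,80),(6,255,255))|cv2.inRange(h,(174,120,80),(180,255,255)))>0)&near.__class__(near)|False] if 0 else W[((cv2.inRange(h,(0,120,80),(6,255,255))|cv2.inRange(h,(174,120,80),(180,255,255)))>0)&(abs(W[...,0]-645)<40)&(abs(W[...,1]+130)<40)&(W[...,2]<80)]
    bt=cv2.boxPoints(r);e=[bt[1]-bt[0],bt[2]-bt[1]];e=max(e,key=np.linalg.norm);e=e*np.sign(e[1])
    th=np.arctan2(-e[0],e[1]);ex=np.array([np.cos(th),np.sin(th)]);ey=np.array([-np.sin(th),np.cos(th)])
    # origin from deck: x mid, y front edge -165
    a=P[:,:2]@ex;b=P[:,:2]@ey
    o=ex*(np.percentile(a,1)+np.percentile(a,99))/2+ey*(np.percentile(b,.5)+165)
    print('th',th,'org',o)
    for nm,Q in(('lev',L),('feed',G),('red',rd)):
        m=(Q[:,:2].min(0)+Q[:,:2].max(0))/2; m2=Q[:,:2].mean(0)
        print(nm,len(Q),m2.round(1),Q[:,2].mean().round(1),'disp',((m2-o)@ex).round(1),((m2-o)@ey).round(1),'yrange',np.percentile((Q[:,:2]-o)@ey,[2,98]).round(1))
E
python3 m.py
```

```text
scene ((588.6525268554688, -70.56544494628906), (170.243896484375, 233.5785675048828), 19.881441116333008) 68.71106163653673
[[468.8999938964844, 10.300000190734863], [548.2999877929688, -209.3000030517578], [708.4000244140625, -151.39999389648438], [629.0, 68.19999694824219]]
th 0.34699655 org [572.43727655 -22.0922611 ]
lev 57 [ 639.3 -104.3] 108.4 disp 34.9 -100.0 yrange [-104.1  -96.4]
feed 77 [538.4 -57. ] 90.4 disp -43.9 -21.2 yrange [-32.8 -11.2]
red 28 [ 650.  -137.4] 74.0 disp 33.7 -134.8 yrange [-137.3 -131.8]
top ((587.2857666015625, -71.0911865234375), (169.88055419921875, 234.46896362304688), 19.47136878967285) 70.09125299288837
[[468.1000061035156, 11.100000381469727], [546.2999877929688, -209.89999389648438], [706.4000244140625, -153.3000030517578], [628.2999877929688, 67.80000305175781]]
th 0.33983937 org [570.31292256 -23.96013328]
lev 59 [ 635.5 -107.6] 109.9 disp 33.5 -100.6 yrange [-104.7  -96.9]
feed 127 [535.2 -60. ] 91.9 disp -45.1 -22.3 yrange [-33.3 -11.3]
red 22 [ 647.8 -139.5] 75.0 disp 34.5 -134.8 yrange [-136.3 -133. ]
```

Request:
step_arm(targets=[0, -0.5, -0.35, 0, 0, 0, 0, 0, -1, -0.69, 0, 0, 0, 0, 0, -1, -0.69, 0, 0, 0, 0])

```text
time: 0.48
tool_pos: [218.6, 411.0, 211.7]
tcp_rot: [-3.14, 0.0, 2.87]
contact_force: [0.1, 0.1, 0.7]
grip_width: 66.4
finger_force: 0.0
```

Request:
step_arm(targets=[0, -0.5, -0.35, 0, 0, 0, 0, 0, -1, -0.69, 0, 0, 0, 0, 0, -1, -0.69, 0, 0, 0, 0])

```text
time: 0.85
tool_pos: [296.8, 318.7, 211.7]
tcp_rot: [-3.141, 0.0, 2.87]
contact_force: [-0.9, 0.7, -0.3]
grip_width: 36.4
finger_force: 0.0
```

Request:
step_arm(targets=[0, -0.5, -0.35, 0, 0, 0, 0, 0, -1, -0.69, 0, 0, 0, 0, 0, -1, -0.69, 0, 0, 0, 0])

```text
time: 1.23
tool_pos: [374.9, 226.5, 211.6]
tcp_rot: [3.142, 0.0, 2.87]
contact_force: [-0.2, 0.6, -0.1]
grip_width: 6.4
finger_force: 0.0
```

Request:
step_arm(targets=[0, -0.5, -0.35, 0, 0, 0, 0, 0, -1, -0.69, 0, 0, 0, 0, 0, -1, -0.69, 0, 0, 0, 0])

```text
time: 1.6
tool_pos: [452.9, 134.3, 211.4]
tcp_rot: [3.141, -0.0, 2.872]
contact_force: [-0.9, 0.8, 0.1]
grip_width: 0.4
finger_force: 0.0
```

Request:
step_arm(targets=[0, -0.5, -0.35, 0, 0, 0, 0, 0, -1, -0.69, 0, 0, 0, 0, 0, -1, -0.69, 0, 0, 0, 0])

```text
time: 1.98
tool_pos: [530.9, 42.0, 211.1]
tcp_rot: [3.141, -0.001, 2.873]
contact_force: [0.1, 1.1, 0.0]
grip_width: 0.4
finger_force: 0.0
```

Request:
step_arm(targets=[0, 0, 0, 0, 0, 0, 0.2, 0, 0, 0, 0, 0, 0, 0.4, 0, 0, 0, 0, 0, 0, 0.6, 0, 0, 0, 0, 0, 0, 0.8, 0, 0, 0, 0, 0, 0, 1, 0, 0, 0, 0, 0, 0, 1, 0, 0, 0, 0, 0, 0, 1])

```text
time: 2.85
tool_pos: [529.2, 43.6, 211.8]
tcp_rot: [3.142, -0.001, 2.094]
contact_force: [0.7, -0.7, 0.2]
grip_width: 0.5
finger_force: 0.0
```

Request:
step_arm(targets=[0, -0.45, 0.12, 0, 0, 0, 0.12, 0, -0.9, 0.25, 0, 0, 0, 0.229, 0, -0.9, 0.25, 0, 0, 0, 0.229, 0, -0.9, 0.25, 0, 0, 0, 0.229])

```text
time: 3.35
tool_pos: [595.5, -23.2, 211.4]
tcp_rot: [-3.141, -0.001, 1.911]
contact_force: [0.2, 0.2, -0.2]
grip_width: 0.5
finger_force: 0.0
```

Request:
step_arm(targets=[0, -0.3, 0.06, 0, 0, 0, 0, 0, -0.6, 0.12, 0, 0, 0, 0, 0, -0.6, 0.12, 0, 0, 0, 0, 0, -0.6, 0.12, 0, 0, 0, 0])

```text
time: 3.85
tool_pos: [626.6, -75.2, 211.9]
tcp_rot: [-3.141, -0.001, 1.911]
contact_force: [-0.2, 0.0, -0.4]
grip_width: 0.7
finger_force: 0.0
```

```bash
cat > pz.py <<'E'
from h import *
import sys
o=bot.get_obs();p=o['tool_pos'];th=.343;ex=np.array([np.cos(th),np.sin(th)]);ey=np.array([-ex[1],ex[0]])
d=p[:2]-[571.8,-24.3];f=o['contact_force']
print('t',round(float(o['time']),2),'disp x,y,z',(d@ex).round(2),(d@ey).round(2),p[2].round(2),'yaw',o['tcp_rot'].round(3),'F',(f[:2]@ex).round(2),(f[:2]@ey).round(2),f[2].round(2))
if len(sys.argv)>1:
    a,_=cap(sys.argv[1]);cv2.imwrite('pics/'+sys.argv[2],a)
E
python3 pz.py wrist w1.png
```

```text
t 3.85 disp x,y,z 34.52 -66.34 211.9 yaw [-3.141e+00 -1.000e-03  1.911e+00] F -0.19 0.11 -0.42
```

View pics/w1.png

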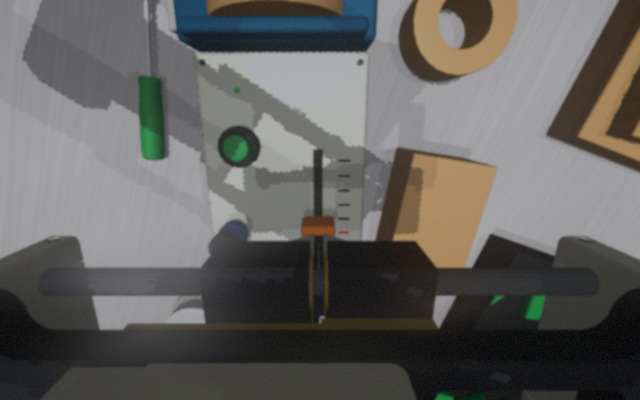

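```bash
cat > wp.py <<'E'
from h import *
from scipy.spatial.transform import Rotation as Ro
def tw(o): 
    T=np.eye(4);T[:3,:3]=Ro.from_euler('xyz',o['tcp_rot']).as_matrix();T[:3,3]=o['tool_pos'];return T
c=bot.camera_info('wrist')
def proj(Pw,o):
    C=np.linalg.inv(tw(o)@c['hand_eye']);p=C[:3,:3]@Pw+C[:3,3];return [round(c['cx']+c['fx']*p[0]/p[2]),round(c['cy']+c['fy']*p[1]/p[2]),round(p[2])]
th=.343;ex=np.array([np.cos(th),np.sin(th),0]);ey=np.array([-ex[1],ex[0],0])
D=lambda x,y,z:np.array([571.8,-24.3,0])+x*ex+y*ey+np.array([0,0,z])
E
python3 - <<'E'
from wp import *
o=bot.get_obs();print(c['hand_eye'].round(2))
print('lever',proj(D(35,-99,110),o),'feed',proj(D(-45,-20,92),o),'red',proj(D(55,-115,70),o),'tip',proj((tw(o)@[0,0,25,1])[:3],o))
z=np.load('wrist.npz');d=z['d'];print(d[225,318],d[146,235],d[232,343],d[280,318])
for u,v in((318,225),(235,150),(343,232),(318,280)):
    q=d[v,u];w=(tw(o)@c['hand_eye']@[(u-c['cx'])/c['fx']*q,(v-c['cy'])/c['fy']*q,q,1])[:3]-D(0,0,0);print(u,v,w@ex,w@ey,w[2])
E
```

```text
[[ 0.0000e+00 -9.6000e-01 -2.7000e-01  7.2700e+01]
 [ 1.0000e+00  0.0000e+00  0.0000e+00  1.0000e-01]
 [-0.0000e+00 -2.7000e-01  9.6000e-01 -1.7296e+02]
 [ 0.0000e+00  0.0000e+00  0.0000e+00  1.0000e+00]]
lever [318, 230, 293] feed [235, 147, 289] red [336, 231, 336] tip [318, 226, 210]
294.11435 288.6301 335.26028 84.40048
318 225 34.59483258329035 -94.54021704731106 107.90181324098222
235 150 -45.6767720935215 -23.2411042888484 91.37747590625247
343 232 62.47403645308047 -116.2401084187499 71.26540948471626
318 280 34.79281152316734 -37.51474760461798 309.7136326061354
```

```bash
python3 - <<'E'
from wp import *
o=bot.get_obs();z=np.load('wrist.npz');d=z['d'];print(c['fx'])
for u in(290,305,314,318,322,330,345):print(u,d[196:330:6,u].round().astype(int).tolist())
for p in((9.5,0,25),(-9.5,0,25),(9.5,19,25),(9.5,19,0),(9.5,0,-20)):print(p,proj((tw(o)@[*p,1])[:3],o))
cv2.imwrite('pics/w2.png',cv2.resize(z['im'][180:340,240:400],None,fx=3.5,fy=3.5))
E
```

```text
299.9660569856701
290 [325, 328, 329, 331, 333, 334, 336, 338, 91, 87, 83, 79, 77, 76, 78, 79, 77, 78, 79, 79, 80, 81, 76]
305 [327, 326, 328, 330, 308, 293, 293, 161, 92, 87, 84, 81, 78, 75, 77, 77, 78, 78, 79, 78, 79, 80, 76]
314 [324, 326, 327, 331, 308, 293, 293, 165, 158, 150, 143, 138, 88, 86, 84, 83, 85, 127, 129, 130, 357, 353, 77]
318 [325, 328, 329, 330, 307, 293, 294, 165, 157, 151, 143, 137, 88, 85, 84, 84, 0, 129, 129, 130, 367, 361, 75]
322 [325, 325, 329, 331, 308, 292, 293, 165, 157, 151, 143, 137, 87, 84, 83, 84, 84, 128, 128, 130, 448, 78, 76]
330 [324, 327, 329, 330, 306, 293, 293, 162, 91, 87, 83, 81, 77, 77, 78, 78, 77, 79, 79, 79, 79, 79, 75]
345 [325, 328, 329, 331, 331, 334, 335, 338, 90, 86, 83, 80, 78, 77, 77, 78, 78, 77, 79, 80, 80, 78, 77]
(9.5, 0, 25) [318, 213, 208]
(-9.5, 0, 25) [318, 238, 213]
(9.5, 19, 25) [345, 213, 208]
(9.5, 19, 0) [349, 225, 184]
(9.5, 0, -20) [318, 238, 164]
```

View pics/w2.png

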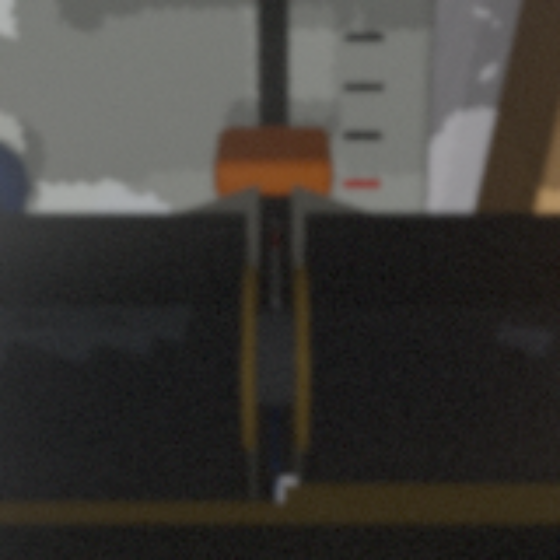

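```bash
python3 - <<'E'
from wp import *
o=bot.get_obs();a,d=cap('scene');k=bot.camera_info('scene');C=k['camera_from_world']
def pr(P):
    p=C[:3,:3]@P+C[:3,3];return np.array([k['cx']+k['fx']*p[0]/p[2],k['cy']+k['fy']*p[1]/p[2]])
t=tw(o)
q=[pr((t@[0,0,z,1])[:3]) for z in(25,6,-20,-41)];print(np.round(q,1).tolist())
u,v=q[0].astype(int);y0,x0=v-70,u-60
im=cv2.resize(a[y0:y0+110,x0:x0+120],None,fx=5,fy=5,interpolation=2)
for p in q: cv2.circle(im,tuple(((p-[x0,y0])*5+2).astype(int)),3,(0,0,255),-1)
cv2.imwrite('pics/s2.png',im)
W=cloud('scene',d);rel=W-o['tool_pos'];m=(np.linalg.norm(rel[...,:2],axis=2)<25)&(W[...,2]>130)&(W[...,2]<260)
print(m.sum(),np.percentile(rel[m],[0,2,50,98],axis=0).round(1))
E
```

```text
[[266.1, 169.7], [264.8, 161.5], [262.9, 149.9], [261.3, 139.9]]
266 [[-19.4  -4.8  13.2]
 [-17.6  -2.6  15.7]
 [  5.7   8.8  35.3]
 [ 19.6  16.1  47.5]]
```

View pics/s2.png

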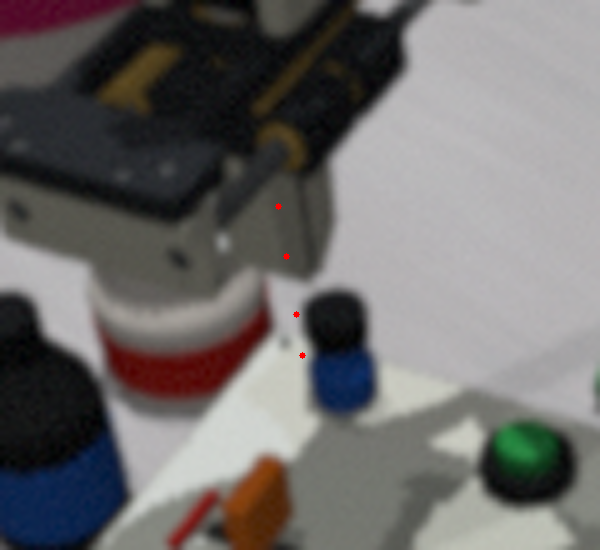

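```bash
python3 - <<'E'
from wp import *
o=bot.get_obs();Ti=np.linalg.inv(tw(o))
z=np.load('wrist.npz');d=z['d'];v,u=np.mgrid[0:400,0:640]
A=np.stack([(u-c['cx'])/c['fx']*d,(v-c['cy'])/c['fy']*d,d,np.ones_like(d)],-1)@c['hand_eye'].T
S=np.load('scene.npz');W=cloud('scene',S['d']);B=np.concatenate([W,np.ones((400,640,1))],-1)@Ti.T
for n,Q,dd in(('wrist',A,d),('scene',B,S['d'])):
    m=(dd>0)&(Q[...,2]<45)&(Q[...,2]>-120)&(abs(Q[...,0])<70)&(abs(Q[...,1])<130);Q=Q[m]
    for y in range(-110,111,10):
        k=Q[abs(Q[:,1]-y)<5]
        if len(k)>3: j=k[:,2].argsort()[-4];print(n,y,len(k),'maxz',k[j,2].round(1),'at x',k[j,0].round(1),'xr',k[:,0].min().round(),k[:,0].max().round())
E
```

```text
wrist -90 77 maxz -83.6 at x 35.7 xr 35.0 37.0
wrist -80 5575 maxz -80.4 at x 24.5 xr -0.0 37.0
wrist -70 2242 maxz -93.3 at x 30.2 xr 22.0 37.0
wrist -60 2166 maxz -93.2 at x 30.2 xr 23.0 33.0
wrist -50 2005 maxz -93.2 at x 30.2 xr 21.0 31.0
wrist -40 2158 maxz -93.4 at x 30.2 xr 20.0 31.0
wrist -30 2928 maxz -85.7 at x 35.5 xr 19.0 37.0
wrist -20 4252 maxz -85.6 at x 35.5 xr 19.0 37.0
wrist -10 4317 maxz -18.7 at x 10.6 xr 10.0 37.0
wrist 0 4309 maxz -14.6 at x 8.9 xr -10.0 37.0
wrist 10 4302 maxz -17.9 at x 10.3 xr 10.0 37.0
wrist 20 4249 maxz -85.9 at x 35.7 xr 20.0 37.0
wrist 30 2893 maxz -86.3 at x 35.5 xr 20.0 37.0
wrist 40 1908 maxz -93.2 at x 30.2 xr 23.0 31.0
wrist 50 1878 maxz -93.1 at x 30.1 xr 23.0 31.0
wrist 60 2193 maxz -93.4 at x 30.3 xr 5.0 31.0
wrist 70 2579 maxz -93.2 at x 30.2 xr 5.0 37.0
wrist 80 6117 maxz -80.5 at x 8.8 xr -33.0 37.0
wrist 90 122 maxz -83.5 at x 36.3 xr 35.0 37.0
scene -90 25 maxz -104.8 at x 36.4 xr 12.0 37.0
scene -80 205 maxz -79.6 at x 7.8 xr 1.0 38.0
scene -70 56 maxz -93.5 at x 30.2 xr 25.0 38.0
scene -60 42 maxz -94.3 at x 31.9 xr 25.0 32.0
scene -50 37 maxz -93.1 at x 30.4 xr 22.0 32.0
scene -40 34 maxz -96.1 at x 29.8 xr 22.0 31.0
scene -30 65 maxz -88.0 at x 35.2 xr 21.0 37.0
scene -20 98 maxz -42.6 at x 11.2 xr 10.0 37.0
scene -10 148 maxz -20.7 at x 10.8 xr 10.0 37.0
scene 0 175 maxz -15.2 at x 11.4 xr -18.0 37.0
scene 10 200 maxz -21.7 at x 10.3 xr -15.0 37.0
scene 20 405 maxz -27.5 at x -3.5 xr -20.0 37.0
scene 30 365 maxz -79.0 at x 9.5 xr -24.0 38.0
scene 40 100 maxz -93.1 at x 30.5 xr -20.0 32.0
scene 50 78 maxz -93.7 at x 31.9 xr -20.0 32.0
scene 60 54 maxz -93.6 at x 31.3 xr -19.0 31.0
scene 70 24 maxz -93.7 at x 31.3 xr 27.0 38.0
scene 80 65 maxz -83.2 at x 37.0 xr 35.0 38.0
scene 90 695 maxz -79.8 at x 12.0 xr -37.0 38.0
scene 100 102 maxz -112.9 at x -27.3 xr -32.0 34.0
```

Request:
step_arm(targets=[0, 0, 0, 0.3, 0, 0, 0, 0, 0, 0, 0.6, 0, 0, 0, 0, 0, 0, 0.9, 0, 0, 0, 0, 0, 0, 1, 0, 0, 0, 0, 0, 0, 1, 0, 0, 0])

```text
time: 4.58
tool_pos: [627.2, -76.0, 111.9]
tcp_rot: [-3.141, -0.0, 1.91]
contact_force: [-0.1, -0.5, -0.6]
grip_width: 0.3
finger_force: 0.0
```

Request:
step_arm(targets=[0, 0, 0, 0.04, 0, 0, 0, 0, 0, 0, 0.08, 0, 0, 0, 0, 0, 0, 0.12, 0, 0, 0, 0, 0, 0, 0.15, 0, 0, 0, 0, 0, 0, 0.17, 0, 0, 0, 0, 0, 0, 0.18, 0, 0, 0, 0, 0, 0, 0.18, 0, 0, 0])

```text
time: 5.45
tool_pos: [627.3, -76.6, 93.8]
tcp_rot: [3.142, -0.0, 1.91]
contact_force: [-0.4, -0.1, 0.6]
grip_width: 0.7
finger_force: 0.0
```

Request:
step_arm(targets=[0, 0, 0, 0.04, 0, 0, 0, 0, 0, 0, 0.08, 0, 0, 0, 0, 0, 0, 0.12, 0, 0, 0, 0, 0, 0, 0.16, 0, 0, 0, 0, 0, 0, 0.2, 0, 0, 0, 0, 0, 0, 0.22, 0, 0, 0, 0, 0, 0, 0.22, 0, 0, 0])

```text
time: 6.32
tool_pos: [627.3, -76.5, 71.7]
tcp_rot: [-3.141, -0.0, 1.91]
contact_force: [0.8, 0.6, -0.1]
grip_width: 0.5
finger_force: 0.0
```

```bash
python3 pz.py
```

```text
t 6.33 disp x,y,z 34.69 -67.84 71.66 yaw [-3.141 -0.     1.91 ] F 0.9 0.28 -0.11
```

Request:
step_arm(targets=[0, -0.06, 0, 0, 0, 0, 0, 0, -0.12, 0, 0, 0, 0, 0, 0, -0.15, 0, 0, 0, 0, 0, 0, -0.18, 0, 0, 0, 0, 0, 0, -0.2, 0, 0, 0, 0, 0, 0, -0.22, 0, 0, 0, 0, 0, 0, -0.24, 0, 0, 0, 0, 0, 0, -0.26, 0, 0, 0, 0, 0, 0, -0.28, 0, 0, 0, 0, 0, 0, -0.3, 0, 0, 0, 0, 0, 0, -0.3, 0, 0, 0, 0, 0])

```text
time: 7.7
tool_pos: [637.3, -105.1, 71.8]
tcp_rot: [3.142, 0.0, 1.909]
contact_force: [-0.1, -0.1, 0.2]
grip_width: 0.5
finger_force: 0.0
```

```bash
python3 pz.py
```

```text
t 7.7 disp x,y,z 34.57 -98.11 71.77 yaw [3.142 0.    1.909] F -0.11 -0.11 0.16
```

Keep pushing in small increments to feel the stop.

Request:
step_arm(targets=[0, -0.01, 0, 0, 0, 0, 0, 0, -0.01, 0, 0, 0, 0, 0])

```text
time: 7.95
tool_pos: [637.7, -105.8, 71.8]
tcp_rot: [3.142, -0.0, 1.91]
contact_force: [0.1, 0.6, -0.2]
grip_width: 0.3
finger_force: 0.0
```

Request:
step_arm(targets=[0, -0.01, 0, 0, 0, 0, 0, 0, -0.01, 0, 0, 0, 0, 0])

```text
time: 8.2
tool_pos: [637.7, -105.9, 71.8]
tcp_rot: [-3.141, -0.001, 1.91]
contact_force: [-1.8, 4.5, 2.1]
grip_width: 0.5
finger_force: 2.2
```

```bash
python3 pz.py wrist w3.png
```

```text
t 8.2 disp x,y,z 34.59 -99.03 71.79 yaw [-3.141e+00 -1.000e-03  1.910e+00] F -0.15 4.82 2.14
```

View pics/w3.png

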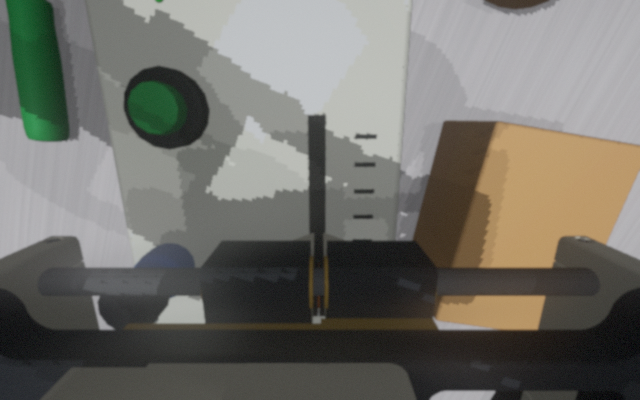

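Request:
step_arm(targets=[0, -0.005, 0, 0, 0, 0, 0, 0, -0.005, 0, 0, 0, 0, 0, 0, 0, 0, 0, 0, 0, 0, 0, 0.05, 0, 0, 0, 0, 0, 0, 0.1, 0, 0, 0, 0, 0, 0, 0.1, 0, -0.15, 0, 0, 0, 0, 0.1, 0, -0.3, 0, 0, 0, 0, 0.1, 0, -0.45, 0, 0, 0, 0, 0.1, 0, -0.45, 0, 0, 0, 0, -0.1, 0, -0.45, 0, 0, 0, 0, -0.3, 0, -0.45, 0, 0, 0, 0, -0.46, 0, -0.45, 0, 0, 0, 0, -0.46, 0, -0.45, 0, 0, 0])

```text
time: 9.88
tool_pos: [653.3, -152.0, 116.0]
tcp_rot: [-3.141, -0.0, 1.907]
contact_force: [-0.3, -0.3, -0.5]
grip_width: 0.3
finger_force: 0.0
```

```bash
python3 pz.py wrist w4.png; python3 - <<'E'
from wp import *
o=bot.get_obs();z=np.load('wrist.npz');d=z['d'];h=cv2.cvtColor(z['im'],cv2.COLOR_BGR2HSV)
v,u=np.mgrid[0:400,0:640];A=np.stack([(u-c['cx'])/c['fx']*d,(v-c['cy'])/c['fy']*d,d,np.ones_like(d)],-1)@(tw(o)@c['hand_eye']).T
m=(cv2.inRange(h,(5,130,60),(20,255,255))>0)&(A[...,2]>60)&(A[...,2]<118)
q=A[m][:,:3]-D(0,0,0);q=np.stack([q@ex,q@ey,q[:,2]],1);q=q[(abs(q[:,0]-35)<25)&(q[:,1]<-20)&(q[:,1]>-140)]
t=q[q[:,2]>105];print(len(q),len(t),np.percentile(t,[2,50,98],axis=0).round(1))
E
```

```text
t 9.88 disp x,y,z 33.83 -147.71 116.04 yaw [-3.141 -0.     1.907] F -0.39 -0.14 -0.46
1277 1009 [[  18.9 -120.6  105.8]
 [  34.2 -114.3  109.8]
 [  49.4 -109.2  111.3]]
```

Request:
step_arm(targets=[0, 0, 0, 0.12, 0, 0, 0, 0, 0, 0, 0.25, 0, 0, 0, 0, 0, 0, 0.38, 0, 0, 0, 0, 0, 0, 0.44, 0, 0, 0, 0, 0, 0, 0.44, 0, 0, 0, 0, 0.06, 0, 0.44, 0, 0, 0, 0, 0.11, 0, 0.44, 0, 0, 0, 0, 0.13, 0, 0.44, 0, 0, 0, 0, 0.14, 0, 0.44, 0, 0, 0, 0, 0.14, 0, 0.44, 0, 0, 0])

```text
time: 11.18
tool_pos: [649.1, -137.6, 73.3]
tcp_rot: [3.141, 0.001, 1.909]
contact_force: [0.3, -3.7, 2.2]
grip_width: 0.2
finger_force: 1.8
```

```bash
python3 pz.py
```

```text
t 11.18 disp x,y,z 34.7 -132.66 73.33 yaw [3.141e+00 1.000e-03 1.909e+00] F -1.01 -3.59 2.24
```

Request:
step_arm(targets=[0, 0.01, 0, 0, 0, 0, 0, 0, 0.02, 0, 0, 0, 0, 0, 0, 0.03, 0, 0, 0, 0, 0, 0, 0.04, 0, 0, 0, 0, 0, 0, 0.05, 0, 0, 0, 0, 0, 0, 0.05, 0, 0, 0, 0, 0])

```text
time: 11.92
tool_pos: [646.4, -131.4, 72.4]
tcp_rot: [-3.141, -0.002, 1.91]
contact_force: [-0.3, -0.0, -0.1]
grip_width: 0.5
finger_force: 0.2
```

Request:
step_arm(targets=[0, 0.01, 0, 0, 0, 0, 0, 0, 0.02, 0, 0, 0, 0, 0, 0, 0.03, 0, 0, 0, 0, 0, 0, 0.03, 0, 0, 0, 0, 0])

```text
time: 12.42
tool_pos: [645.8, -129.1, 72.7]
tcp_rot: [-3.141, -0.0, 1.91]
contact_force: [-0.3, 0.8, -0.6]
grip_width: 0.6
finger_force: 0.0
```

```bash
python3 pz.py
```

```text
t 12.43 disp x,y,z 34.47 -123.57 72.74 yaw [-3.141 -0.     1.91 ] F -0.01 0.81 -0.56
```

Request:
step_arm(targets=[0, 0.02, 0, 0, 0, 0, 0, 0, 0.04, 0, 0, 0, 0, 0, 0, 0.05, 0, 0, 0, 0, 0, 0, 0.05, 0, 0, 0, 0, 0])

```text
time: 12.92
tool_pos: [644.2, -124.5, 72.8]
tcp_rot: [3.142, -0.0, 1.91]
contact_force: [-0.5, 0.5, 1.0]
grip_width: 0.4
finger_force: 0.0
```

Request:
step_arm(targets=[0, 0.01, 0, 0, 0, 0, 0, 0, 0.02, 0, 0, 0, 0, 0, 0, 0.02, 0, 0, 0, 0, 0])

```text
time: 13.3
tool_pos: [643.7, -122.8, 72.8]
tcp_rot: [3.141, 0.0, 1.91]
contact_force: [-0.3, -1.0, -0.2]
grip_width: 0.4
finger_force: 0.2
```

```bash
python3 pz.py
```

```text
t 13.3 disp x,y,z 34.55 -116.91 72.83 yaw [3.141 0.    1.91 ] F -0.61 -0.86 -0.16
```

Request:
step_arm(targets=[0, 0.01, 0, 0, 0, 0, 0, 0, 0.02, 0, 0, 0, 0, 0, 0, 0.03, 0, 0, 0, 0, 0, 0, 0.04, 0, 0, 0, 0, 0, 0, 0.05, 0, 0, 0, 0, 0, 0, 0.06, 0, 0, 0, 0, 0, 0, 0.07, 0, 0, 0, 0, 0, 0, 0.08, 0, 0, 0, 0, 0, 0, 0.09, 0, 0, 0, 0, 0, 0, 0.09, 0, 0, 0, 0, 0])

```text
time: 14.55
tool_pos: [640.6, -113.9, 72.8]
tcp_rot: [-3.142, -0.0, 1.91]
contact_force: [0.1, -0.4, -0.3]
grip_width: 0.3
finger_force: 0.0
```

Request:
step_arm(targets=[0, 0.02, 0, 0, 0, 0, 0, 0, 0.04, 0, 0, 0, 0, 0, 0, 0.05, 0, 0, 0, 0, 0, 0, 0.05, 0, 0, 0, 0, 0])

```text
time: 15.05
tool_pos: [638.9, -109.4, 72.8]
tcp_rot: [3.142, -0.0, 1.91]
contact_force: [-0.1, -0.6, 0.4]
grip_width: 0.3
finger_force: 0.0
```

```bash
python3 pz.py
```

```text
t 15.05 disp x,y,z 34.6 -102.75 72.82 yaw [ 3.142 -0.     1.91 ] F -0.33 -0.5 0.37
```

Request:
step_arm(targets=[0, 0.01, 0, 0, 0, 0, 0, 0, 0.02, 0, 0, 0, 0, 0, 0, 0.03, 0, 0, 0, 0, 0, 0, 0.03, 0, 0, 0, 0, 0])

```text
time: 15.55
tool_pos: [638.2, -107.4, 72.9]
tcp_rot: [3.141, 0.001, 1.909]
contact_force: [1.3, -3.7, -1.8]
grip_width: 0.4
finger_force: 2.1
```

Request:
step_arm(targets=[0, 0.01, 0, 0, 0, 0, 0, 0, 0.02, 0, 0, 0, 0, 0, 0, 0.03, 0, 0, 0, 0, 0, 0, 0.04, 0, 0, 0, 0, 0, 0, 0.05, 0, 0, 0, 0, 0, 0, 0.06, 0, 0, 0, 0, 0, 0, 0.07, 0, 0, 0, 0, 0, 0, 0.08, 0, 0, 0, 0, 0, 0, 0.08, 0, 0, 0, 0, 0])

```text
time: 16.68
tool_pos: [635.2, -98.8, 72.8]
tcp_rot: [3.142, -0.0, 1.91]
contact_force: [-0.9, -0.7, -0.0]
grip_width: 0.6
finger_force: 0.0
```

```bash
python3 pz.py
```

```text
t 16.68 disp x,y,z 34.68 -91.52 72.8 yaw [ 3.142 -0.     1.91 ] F -1.07 -0.33 -0.05
```

Request:
step_arm(targets=[0, -0.05, 0, 0, 0, 0, 0, 0, -0.12, 0, 0, 0, 0, 0, 0, -0.12, 0, -0.2, 0, 0, 0, 0, -0.12, 0, -0.4, 0, 0, 0, 0, -0.12, 0, -0.5, 0, 0, 0, 0, -0.12, 0, -0.5, 0, 0, 0])

```text
time: 17.42
tool_pos: [639.7, -110.9, 123.4]
tcp_rot: [3.14, 0.001, 1.909]
contact_force: [0.3, 0.9, -0.0]
grip_width: 0.1
finger_force: 0.0
```

```bash
python3 pz.py wrist w5.png; python3 - <<'E'
from wp import *
o=bot.get_obs();z=np.load('wrist.npz');d=z['d'];h=cv2.cvtColor(z['im'],cv2.COLOR_BGR2HSV)
v,u=np.mgrid[0:400,0:640];A=np.stack([(u-c['cx'])/c['fx']*d,(v-c['cy'])/c['fy']*d,d,np.ones_like(d)],-1)@(tw(o)@c['hand_eye']).T
q=A[...,:3]-D(0,0,0);q=np.stack([q@ex,q@ey,q[...,2]],-1)
m=(cv2.inRange(h,(5,130,60),(20,255,255))>0)
t=q[m&(q[...,2]>105)&(q[...,2]<118)&(abs(q[...,0]-35)<25)&(abs(q[...,1]+70)<60)];print('lever',len(t),np.percentile(t,[2,50,98],axis=0).round(1))
m=(cv2.inRange(h,(45,100,40),(85,255,255))>0)
t=q[m&(q[...,2]>86)&(abs(q[...,0]+45)<25)&(abs(q[...,1]+20)<25)];print('feed',len(t),np.percentile(t,[2,50,98],axis=0).round(1))
E
```

```text
t 17.43 disp x,y,z 34.81 -104.37 123.36 yaw [3.140e+00 1.000e-03 1.909e+00] F 0.6 0.75 -0.04
lever 923 [[ 18.2 -73.  105.7]
 [ 33.4 -67.  108.9]
 [ 48.7 -61.9 110.3]]
feed 1248 [[-56.6 -32.3  88.5]
 [-45.2 -21.   91.1]
 [-34.3 -10.1  92.7]]
```

View pics/w5.png

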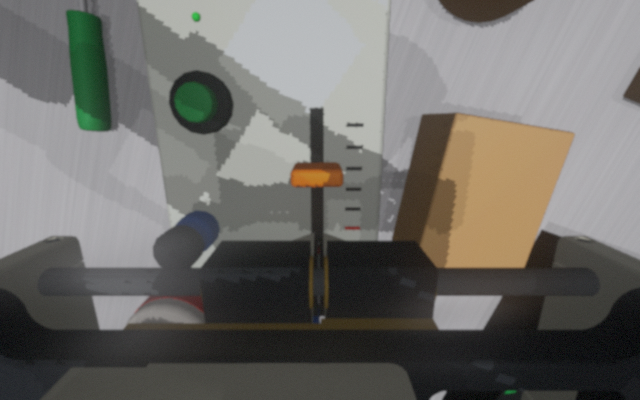

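Request:
step_arm(targets=[0, 0.3, -0.27, 0, 0, 0, 0, 0, 0.6, -0.55, 0, 0, 0, 0, 0, 0.84, -0.8, 0, 0, 0, 0, 0, 0.84, -0.8, 0, 0, 0, 0, 0, 0.84, -0.8, 0, 0, 0, 0])

```text
time: 18.1
tool_pos: [536.5, -58.1, 122.6]
tcp_rot: [3.141, 0.0, 1.91]
contact_force: [-0.2, -0.5, 0.6]
grip_width: 0.3
finger_force: 0.0
```

Request:
step_arm(targets=[0, 0, 0, 0.1, 0, 0, 0, 0, 0, 0, 0.2, 0, 0, 0, 0, 0, 0, 0.3, 0, 0, 0, 0, 0, 0, 0.36, 0, 0, 0, 0, 0, 0, 0.4, 0, 0, 0, 0, 0, 0, 0.4, 0, 0, 0])

```text
time: 18.85
tool_pos: [535.9, -57.8, 82.6]
tcp_rot: [-3.141, -0.0, 1.91]
contact_force: [-0.2, 0.4, 0.1]
grip_width: 0.6
finger_force: 0.0
```

```bash
python3 pz.py
```

```text
t 18.85 disp x,y,z -45.11 -19.5 82.63 yaw [-3.141 -0.     1.91 ] F -0.06 0.43 0.12
```

Press: 10 mm first, then feel for the end stop.

Request:
step_arm(targets=[0, 0, 0, 0.02, 0, 0, 0, 0, 0, 0, 0.04, 0, 0, 0, 0, 0, 0, 0.06, 0, 0, 0, 0, 0, 0, 0.08, 0, 0, 0, 0, 0, 0, 0.1, 0, 0, 0, 0, 0, 0, 0.1, 0, 0, 0])

```text
time: 19.6
tool_pos: [536.0, -57.9, 72.9]
tcp_rot: [3.141, 0.0, 1.91]
contact_force: [0.1, 0.2, 2.7]
grip_width: 0.4
finger_force: 1.5
```

Request:
step_arm(targets=[0, 0, 0, 0.01, 0, 0, 0, 0, 0, 0, 0.01, 0, 0, 0])

```text
time: 19.85
tool_pos: [536.0, -57.9, 71.9]
tcp_rot: [3.141, 0.0, 1.91]
contact_force: [0.0, -0.9, 2.8]
grip_width: 0.6
finger_force: 1.8
```

Request:
step_arm(targets=[0, 0, 0, 0.01, 0, 0, 0, 0, 0, 0, 0.01, 0, 0, 0])

```text
time: 20.1
tool_pos: [536.1, -57.9, 71.3]
tcp_rot: [3.141, 0.0, 1.91]
contact_force: [-2.1, 0.0, 7.3]
grip_width: 0.4
finger_force: 3.6
```

Request:
step_arm(targets=[0, 0, 0, 0.01, 0, 0, 0, 0, 0, 0, 0.01, 0, 0, 0])

```text
time: 20.35
tool_pos: [536.1, -57.9, 71.1]
tcp_rot: [3.141, 0.001, 1.91]
contact_force: [-4.7, 0.7, 14.5]
grip_width: 0.3
finger_force: 7.0
```

Request:
step_arm(targets=[0, 0, 0, -0.05, 0, 0, 0, 0, 0, 0, -0.15, 0, 0, 0, 0, 0, 0, -0.3, 0, 0, 0, 0, 0, 0, -0.5, 0, 0, 0, 0, 0, 0, -0.7, 0, 0, 0, 0, 0, 0, -0.7, 0, 0, 0])

```text
time: 21.1
tool_pos: [537.0, -58.1, 141.6]
tcp_rot: [3.138, 0.002, 1.91]
contact_force: [0.4, -0.1, 0.4]
grip_width: 0.3
finger_force: 0.0
```

```bash
python3 pz.py; python3 - <<'E'
from wp import *
for n in('wrist','scene','top'):
    o=bot.get_obs();im,d=cap(n);h=cv2.cvtColor(im,cv2.COLOR_BGR2HSV)
    if n=='wrist':
        v,u=np.mgrid[0:400,0:640];A=(np.stack([(u-c['cx'])/c['fx']*d,(v-c['cy'])/c['fy']*d,d,np.ones_like(d)],-1)@(tw(o)@c['hand_eye']).T)[...,:3]
    else: A=cloud(n,d)
    q=A-D(0,0,0);q=np.stack([q@ex,q@ey,q[...,2]],-1)
    for nm,m in(('lever',(cv2.inRange(h,(5,130,60),(20,255,255))>0)&(q[...,2]>105)&(q[...,2]<118)&(abs(q[...,0]-35)<25)&(abs(q[...,1]+70)<60)),('feed',(cv2.inRange(h,(45,100,40),(85,255,255))>0)&(q[...,2]>80)&(abs(q[...,0]+45)<20)&(abs(q[...,1]+20)<20))):
        t=q[m]
        if len(t)>5:print(n,nm,len(t),np.percentile(t,[2,50,98],axis=0).round(1).tolist())
E
```

```text
t 21.1 disp x,y,z -44.16 -20.12 141.63 yaw [3.138e+00 2.000e-03 1.910e+00] F 0.37 -0.28 0.44
wrist feed 691 [[-55.7, -31.7, 90.4], [-45.5, -20.7, 92.0], [-34.6, -10.0, 93.4]]
scene lever 72 [[20.9, -71.1, 105.6], [35.4, -65.3, 108.0], [51.0, -61.4, 110.2]]
scene feed 100 [[-52.4, -30.5, 82.7], [-40.1, -18.5, 89.9], [-32.7, -8.6, 92.4]]
```

Button pressed to its stop and back up, lever in the third click, tool clear of everything.

```bash
python3 -c "
from plant import bot
print(bot.close_job())"
```

```text
the job is handed in; nothing more can be done
None
```

I pushed the lever back to its home stop, then forward click by click into the third click. After that I pressed the feed button to its stop and let it spring back up, and handed the job in at about 21 s; hand-in returned no verdict. The last camera readings put the lever at about 48 mm and the button up, and I did not re-measure the loose items.

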